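# Slide carrier under the loader flap

## Robot

A 6-joint arm with a two-finger parallel gripper is mounted at the origin on the work surface. World frame = base frame: x ahead of the robot, y to its left, z up, the work surface at z = 0. Lengths are in m, angles in rad, forces in N, time in s.
With the tool pointing down it reaches from about 0.35 to 0.85 m from the base axis. Payload 8.1 kg.
Tool frame: the origin (TCP) lies on the front face of the gripper's body, between the roots of the fingers; the fingertips stand 84 mm ahead of it and the grasp point (between the pads) lies 65 mm ahead of it; x points along the fingers, y is the direction in which the jaws open and shut, and the axes are right-handed (so a half turn about x gives the same grasp; the last joint's range is limited). The gripper opens to 93 mm and grips with 3 to 60 N. Pads are 15 mm wide; open, the fingers measure 128 mm over their backs; the gripper's body (75 mm by 188 mm) begins 65 mm behind the grasp point.
Start: joints at [1.248, 0.13, 1.488, -0, 1.523, -0.085], TCP at [0.141, 0.583, 0.303] pointing down, gripper open.
Joint ranges: [-2.96, 2.96], [-0.89, 2.26], [0.02, 2.5], [-1.34, 4.48], [0, 2.73], [-2.66, 2.66]. Speed limits (rad/s): [2.39, 2.39, 2.79, 3.14, 3.14, 3.14].

## Interface

Orientations are given as a rotation vector (axis times angle).
In Python, from plant import telemetry, read_camera, camera_params, robot gives the robot as it stands.
- The arm moves only by the tool step_arm, never from a script. Its argument "commands" is a list of rows, each an object with "xyz": the shift along the tool's x, y, z in mm, a list of three; "turn": the turn, a rotation vector about the tool's x, y, z in rad, a list of three; "grip": the finger opening in mm, from 0 to 93. In form: [{"xyz": [dx, dy, dz], "turn": [ax, ay, az], "grip": grip}, ...]. A call has 1 to 12 rows; each row is the pose to reach, as a shift and turn from the pose commanded when the call began, along the tool's axes at that moment; what a row does not reach only later rows make up. A row lasts 1/8 s, in which the tool goes at most 62.5 mm and 10.7 degrees, less where a joint would pass 70% of its speed; a pose out of reach is approached as far as the arm can. A call with a gripper value outside its range is refused whole. The fingers move at their own pace and stop on an object; "force" is the grip in N (left out, the last holds). Time passes only in rows, so rows that repeat a pose let the fingers close. It gives the time, the measured TCP pose, the force and the opening at its end, in the units of the state.
- telemetry.read_state(): the state, without advancing time (a new reading comes with each control period).
- read_camera(name): name is "scene" or "top" or "wrist"; returns the picture (480x640x3 uint8, red, green, blue); there is no depth.
- camera_params(name): a dict with "mtx" (3x3 intrinsics, pixels), "k1" (the pictures are not rectified: a ray, as slopes to the right and down, at radius r is drawn at 1 + k1 r^2 times it, then the intrinsics apply), "rvec" (rotation vector, rad) and "tvec" (3), from world to camera coordinates, as OpenCV has them. Camera axes: x right, y down, z forward; pixel columns grow to the right and rows downward; lengths in m; the calibration is good to about 2 mm. A picture is of the moment at which its call begins: read the wrist's pose just before it. camera_params takes no time and is no camera call; for the wrist camera it gives the pose at the moment of the call.
- robot.close_job(): hands the job in, once; it reports no verdict.
The state is a dict: "t": time; "q": joint angles; "dq": joint speeds; "joint_torque": joint torques, N m; "tool_pos": TCP position; "orientation": TCP orientation; "force": force on the tool from outside, world axes, zero at the start; "wrist_torque": the same for the moment, N m; "opening": finger opening in m.
Only numpy, scipy, OpenCV 4.12 (cv2) and the standard library are available. Lean on these libraries where they do the work, as an engineer would, in place of code of your own. Each camera call takes 0.05 s, during which the arm holds its last target. There are 200 camera calls.

## Task

Press the loader's long paddle down with one fingertip to hold its spring-closed flap open, and meanwhile push the slide carrier with the other fingertip along its lane, under the flap, fully home against the end stop. Keep the flap up, off the carrier, until the carrier is home; then let it spring shut behind the carrier's body and move clear. Only push the carrier, never pick it up, and leave the spare carrier, bottle and beaker alone.

Things in the scene. Friction and masses are not known exactly. Their poses are not given: they have to be found in the camera images.
- loader: Slide loader fixed to the bench: white bay and reader housing, dark steel deck in front. Origin at bench level, lane's centre line, plane of the mouth; +x along the lane into the bay, +y to the paddle's side, z up. Deck top z 6 mm, x from -190 mm, y -24 to 50 mm. Lane 36 mm wide between rails 4 mm thick, 14 mm high; bay walls 33 mm high. Housing 65 mm high from x 101 mm on.
- end_stop (a point): Middle of the face of the end stop inside the bay, loader x 90 mm, 20 mm above the bench. The carrier's front end rests on it when home.
- flap (a joint): Grey sheet flap, spring-closed, on a hinge rod along the lane (see flap_hinge). 0 rad shut, stop at 0.62. On the lane's side it is the bay's cover; its downturned lip (x -3 to 0 mm) reaches down to 23 mm above the bench when shut, so only the carrier's low tab passes. From 0.30 rad the carrier's body passes. The raised cover stands up to 80 mm above the bench.
- flap_hinge (a point): Point on the hinge rod (8 mm thick, along loader x from -195 to 95 mm) at loader x 0, y 44 mm, z 36 mm. The other side of the hinge is the paddle: pressing the paddle down lifts cover and lip. Holding it takes 3 to 5 N; let go, it springs shut.
- paddle (a point): Middle of the top of the paddle, a plain strip along the lane, loader x -195 to -20 mm, 28 mm wide, overhanging the bench clear of the deck. Shut: about 35 mm high, sloping up outwards, outer edge 41 mm high, y 75 to 100 mm. At 0.5 rad: level, top 11 mm above the bench, y 66 to 94 mm; at 0.3 rad 19 mm high. Press it anywhere; a fingertip may slide along it.
- carrier_mid (a point): Centre of the body of the white slide carrier in the lane outside the mouth: 78 x 32 x 26 mm high, a glass slide on top, about 90 g, its x axis along it towards the bay. Home: this point is at loader x 51 mm, the rear end of the body 12 mm past the mouth.
- carrier_tail (a point): Centre of the end face of the carrier's finger tab, 73 mm behind and 6 mm below carrier_mid. Tab 34 mm long, 26 mm wide, 14 mm high, its top 20 mm above the bench. Push here, towards the bay. When home this point is at loader x -22 mm, outside the mouth.
- spare_carrier_mid (a point): Centre of another such carrier, lying on the bare bench beyond the paddle; leave alone.
- reagent_bottle_mid (a point): Centre of an amber bottle, 44 mm across, 85 mm high, standing on the bench; leave alone.
- beaker_mid (a point): Centre of a small glass beaker, 50 mm across, 60 mm high, standing on the bench; leave alone.
Not all that is in view belongs to the job. Leave any purple or red look-alike of the part that bears carrier_mid alone.

How it is judged:
By the outcome, as a careful person would: the job done as asked, in the order asked, and still so for the second after the job is handed in, with the robot touching nothing.
It also fails if it takes over 35 s, if anything falls off the work surface, if the arm or the gripper's body presses on something with over 40 N, if the wrist force passes 120 N, or if a joint passes its speed limit or range.

## Working session

There is one attempt and no reset: what is moved stays moved. The work goes in short steps, Python scripts to look and compute and a tool call to move; the robot and the scene stay as the last step left them, time stands still between calls to the robot, and variables do not carry over. Pictures are saved under pics/ and viewed, about 8 in all and at most 12, crops included, and the job is handed in when it is done.

Besides the shell and the picture viewer there is one more tool, called after "Call:" by a JSON object that holds its "method" and its "body". step_arm: Moves the arm, as the interface text tells. Its arguments: {"type":"object","properties":{"commands":{"type":"array"},"force":{"type":"number"}},"required":["commands"]}

```bash
mkdir -p pics; ls; python3 - <<'E'
from plant import telemetry, read_camera, camera_params, robot
import cv2
for n in ("scene","top"):
    cv2.imwrite(f"pics/{n}0.png",read_camera(n)[:,:,::-1]); print(camera_params(n))
print(telemetry.read_state())
E
```

```text
pics
{'mtx': array([[447.92730605,   0.        , 321.12947812],
       [  0.        , 447.92730605, 233.89339196],
       [  0.        ,   0.        ,   1.        ]]), 'k1': -0.09861956424843776, 'rvec': array([ 2.09699049,  1.61621209, -0.50061144]), 'tvec': array([-0.17967742, -0.39588914,  1.1497188 ])}
{'mtx': array([[565.12845222,   0.        , 323.4723207 ],
       [  0.        , 565.12845222, 234.75047321],
       [  0.        ,   0.        ,   1.        ]]), 'k1': -0.008387586229205869, 'rvec': array([ 2.16077969, -2.14272289,  0.08741889]), 'tvec': array([0.04255545, 0.52298457, 1.18282173])}
{'t': 0.1, 'q': array([ 1.24759872e+00,  1.31088242e-01,  1.48919682e+00, -7.44779440e-06,
        1.52300711e+00, -8.54050124e-02]), 'dq': array([ 9.60897351e-05, -1.80148069e-03, -2.14928618e-03,  3.57612271e-04,
        1.41929930e-05,  2.24426032e-04]), 'joint_torque': array([ 1.18727770e-03, -5.61344433e+01, -4.93094552e+01,  7.70437298e-02,
        2.89543415e-02, -5.47292370e-05]), 'tool_pos': array([0.1411946 , 0.58275155, 0.30177616]), 'orientation': array([ 0.1853799 ,  1.56305998, -0.18800153]), 'force': array([0.21178481, 0.99916465, 0.61407777]), 'wrist_torque': array([0.02844182, 0.02843577, 0.0021661 ]), 'opening': 0.093199382284867}
```

View pics/top0.png

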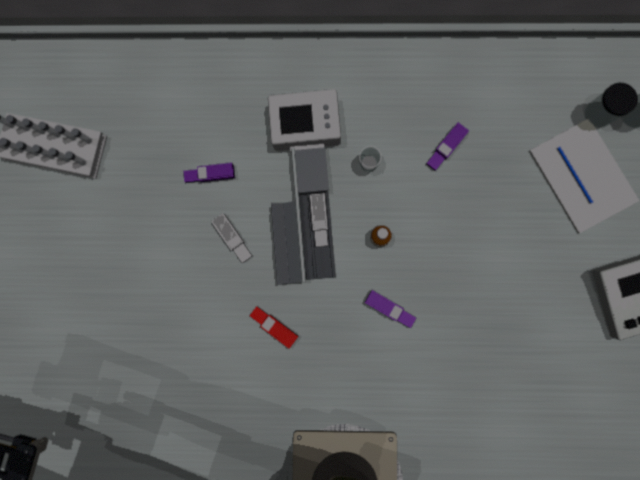

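View pics/scene0.png

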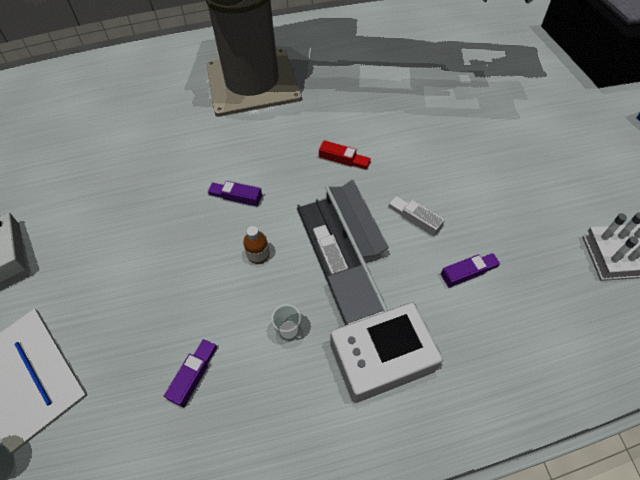

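```bash
cat > h.py <<'E'
import numpy as np, cv2
from plant import camera_params
def ray(cam,uv,P=None):
    P=P or camera_params(cam); K=P["mtx"]
    u=cv2.undistortPoints(np.array([[uv]],float),K,np.array([P["k1"],0,0,0,0.]))[0,0]
    R=cv2.Rodrigues(P["rvec"])[0]; d=R.T@np.array([*u,1.]); c=-R.T@P["tvec"]
    return c,d
def onz(cam,uv,z,P=None):
    c,d=ray(cam,uv,P); return c+d*(z-c[2])/d[2]
def proj(cam,X,P=None):
    P=P or camera_params(cam)
    return cv2.projectPoints(np.atleast_2d(np.array(X,float)),P["rvec"],P["tvec"],P["mtx"],np.array([P["k1"],0,0,0,0.]))[0][:,0]
E
python3 - <<'E'
import cv2
im=cv2.imread("pics/top0.png")[130:295,215:405]
cv2.imwrite("pics/topc.png",cv2.convertScaleAbs(cv2.resize(im,None,fx=3.6,fy=3.6,interpolation=cv2.INTER_CUBIC),alpha=1.5))
E
```

```text
(no output)
```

View pics/topc.png

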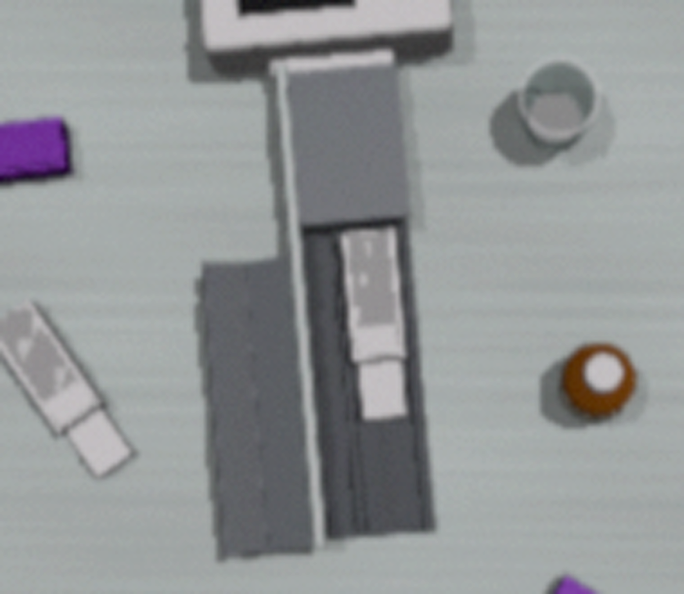

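```bash
python3 - <<'E'
from h import *
f=lambda x,y,z: onz("top",(215+x/3.6-.4,130+y/3.6-.4),z)
a=f(320,545,.04); b=f(279,65,.04); d=(b-a)[:2]; print("rod",a,b,np.linalg.norm(d),np.degrees(np.arctan2(d[1],d[0])))
e=d/np.linalg.norm(d); n=np.array([-e[1],e[0]])
# origin from rod: rod y=44
rod0=a[:2]+195e-3*e; O=rod0-44e-3*n; print("O from rod near end",O, "far end",b[:2]-.095*e-.044*n)
L=lambda p:((p[:2]-O)@e*1e3,(p[:2]-O)@n*1e3)
for nm,p in dict(deckBR=(435,530,.006),lipL=(303,220,.04),lipR=(405,218,.03),tailL=(362,420,.02),tailR=(405,417,.02),frontL=(340,230,.033),frontR=(396,228,.033),padBL=(219,560,.041),padTL=(202,264,.041),coverTR=(402,66,.04),housL=(208,52,.065),bottle=(603,372,.085),beaker=(560,100,.06),spare_tab=(100,477,.015),spare_tabR=(135,452,.015)).items():
    w=f(*p); print(nm,w.round(4),np.round(L(w),1))
E
```

```text
rod [0.42304603 0.08781918 0.04      ] [0.71075509 0.11649721 0.04      ] 0.28913479831077044 5.692279679897147
O from rod near end [0.62144864 0.06337735] far end [0.62058771 0.06329154]
deckBR [0.4336 0.0208 0.006 ] [-191.1  -23.8]
lipL [0.6162 0.1006 0.04  ] [-1.6 37.6]
lipR [0.6196 0.04   0.03  ] [ -4.2 -23. ]
tailL [0.4985 0.0649 0.02  ] [-122.2   13.7]
tailR [0.5005 0.0392 0.02  ] [-122.8  -12.1]
frontL [0.6115 0.0789 0.033 ] [-8.3 16.4]
frontR [0.6129 0.0453 0.033 ] [-10.3 -17.1]
padBL [0.4137 0.1469 0.041 ] [-198.4  103.7]
padTL [0.5891 0.1604 0.041 ] [-22.5  99.7]
coverTR [0.7103 0.0425 0.04  ] [ 86.4 -29.6]
housL [0.7118 0.1564 0.065 ] [99.1 83.6]
bottle [ 0.521  -0.0743  0.085 ] [-113.6 -127. ]
beaker [ 0.6847 -0.0512  0.06  ] [  51.6 -120.3]
spare_tab [0.4633 0.2226 0.015 ] [-141.5  174.1]
spare_tabR [0.4786 0.2018 0.015 ] [-128.4  151.9]
```

```bash
cat >> h.py <<'E'
from scipy.spatial.transform import Rotation as Ro
from plant import telemetry
O=np.array([.6210,.0633]); yaw=np.radians(5.69)
e=np.array([np.cos(yaw),np.sin(yaw)]); n=np.array([-e[1],e[0]])
def W(x,y,z): return np.array([*(O+e*x/1e3+n*y/1e3),z/1e3])
def goal(x,y,ztip,s=1,show=True):
    "shift for grip centre at loader x,y and tips at ztip; tool y = s*loader y"
    st=telemetry.read_state(); R=Ro.from_rotvec(st["orientation"])
    X=np.array([0,0,-1.]);Y=s*np.array([*n,0]); T=Ro.from_matrix(np.c_[X,Y,np.cross(X,Y)])
    print(s,"xyz",(R.inv().apply(W(x,y,ztip+84)-st["tool_pos"])*1e3).round(1),"turn",(R.inv()*T).as_rotvec().round(4))
def where():
    st=telemetry.read_state(); R=Ro.from_rotvec(st["orientation"]); p=st["tool_pos"]+R.as_matrix()[:,0]*.084
    print("t",st["t"],"loader x,y,ztip",((p[:2]-O)@e*1e3).round(1),((p[:2]-O)@n*1e3).round(1),(p[2]*1e3).round(1),"F",st["force"].round(1),"open",st["opening"],"q6",st["q"][5])
    print(R.as_matrix().round(3))
E
python3 - <<'E'
from h import *
where(); goal(-142,41,110,1); goal(-142,41,110,-1)
E
```

```text
t 0.1 loader x,y,ztip -426.0 564.3 217.8 F [0.2 1.  0.6] open 0.093199382284867 q6 -0.08540501238235199
[[-0.001  0.236  0.972]
 [-0.002  0.972 -0.236]
 [-1.    -0.002 -0.   ]]
1 xyz [ 108.4 -399.9  441.1] turn [-0.3371 -0.0004  0.0017]
-1 xyz [ 108.4 -399.9  441.1] turn [2.8045e+00 2.3000e-03 6.0000e-04]
```

Call:
{"method": "step_arm", "body": {"commands": [{"xyz":[10,-36,40],"turn":[-0.03,0,0],"grip":64.5},{"xyz":[20,-73,80],"turn":[-0.06,0,0],"grip":64.5},{"xyz":[30,-109,120],"turn":[-0.09,0,0],"grip":64.5},{"xyz":[40,-145,160],"turn":[-0.12,0,0],"grip":64.5},{"xyz":[50,-182,200],"turn":[-0.15,0,0],"grip":64.5},{"xyz":[60,-218,240],"turn":[-0.18,0,0],"grip":64.5},{"xyz":[70,-255,281],"turn":[-0.21,0,0],"grip":64.5},{"xyz":[80,-291,321],"turn":[-0.25,0,0],"grip":64.5},{"xyz":[90,-327,361],"turn":[-0.28,0,0],"grip":64.5},{"xyz":[100,-364,401],"turn":[-0.31,0,0],"grip":64.5},{"xyz":[108,-400,441],"turn":[-0.337,0,0],"grip":64.5},{"xyz":[108,-400,441],"turn":[-0.337,0,0],"grip":64.5}]}}

```text
t: 1.6
tool_pos: [0.4765, 0.0875, 0.1937]
orientation: [-0.075, 1.571, 0.074]
force: [0.6, 1.2, -1.5]
opening: 0.0647
```

```bash
python3 - <<'E'
from h import *
from plant import read_camera
where(); goal(-142,41,50)
P=camera_params("wrist"); im=read_camera("wrist"); cv2.imwrite("pics/w1.png",im[:,:,::-1])
for p in [(-122,-13,20),(-122,13,20),(-88,0,20),(0,44,40),(-195,44,40),(-190,-24,6),(-142,0,6)]: print(p,proj("wrist",W(*p),P).round(0))
E
```

```text
t 1.6 loader x,y,ztip -141.6 38.3 109.7 F [ 0.6  1.2 -1.5] open 0.06468893285912125 q6 -1.589446690649405
[[-0.002 -0.095  0.995]
 [-0.001  0.995  0.095]
 [-1.    -0.001 -0.002]]
1 xyz [59.7  2.6 -0.5] turn [-0.0043 -0.0016  0.0007]
(-122, -13, 20) [[249. 267.]]
(-122, 13, 20) [[284. 267.]]
(-88, 0, 20) [[268. 308.]]
(0, 44, 40) [[325. 421.]]
(-195, 44, 40) [[326. 170.]]
(-190, -24, 6) [[233. 174.]]
(-142, 0, 6) [[268. 237.]]
```

View pics/w1.png

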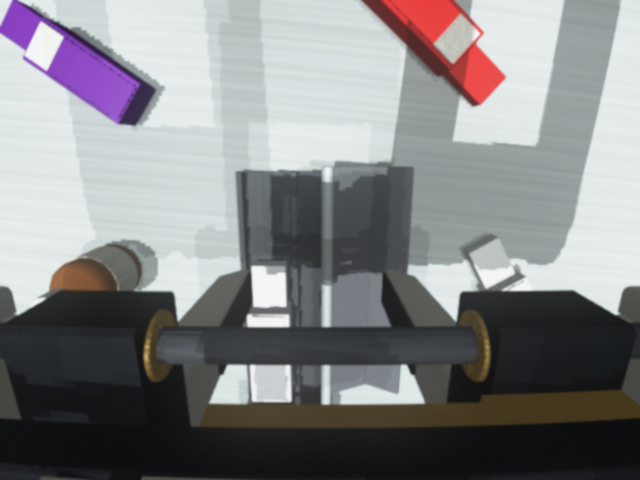

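Call:
{"method": "step_arm", "body": {"commands": [{"xyz":[20,0,0],"turn":[0,0,0],"grip":64.5},{"xyz":[40,0,0],"turn":[0,0,0],"grip":64.5},{"xyz":[60,0,0],"turn":[0,0,0],"grip":64.5},{"xyz":[60,0,0],"turn":[0,0,0],"grip":64.5}]}}

```text
t: 2.15
tool_pos: [0.4738, 0.0915, 0.1332]
orientation: [-0.079, 1.573, 0.079]
force: [-0.6, -0.3, 0.8]
opening: 0.065
```

```bash
python3 - <<'E'
from h import *
where(); goal(-142,41,12)
E
```

```text
t 2.15 loader x,y,ztip -144.0 42.7 49.2 F [-0.6 -0.3  0.8] open 0.06501805159834007 q6 -1.5871567031434113
[[-0.004 -0.1    0.995]
 [-0.     0.995  0.1  ]
 [-1.     0.    -0.004]]
1 xyz [37.2 -1.7  1.8] turn [ 0.0012 -0.0038 -0.0003]
```

Call:
{"method": "step_arm", "body": {"commands": [{"xyz":[8,0,0],"turn":[0,0,0],"grip":64.5},{"xyz":[15,0,0],"turn":[0,0,0],"grip":64.5},{"xyz":[22,0,0],"turn":[0,0,0],"grip":64.5},{"xyz":[28,0,0],"turn":[0,0,0],"grip":64.5},{"xyz":[33,0,0],"turn":[0,0,0],"grip":64.5},{"xyz":[37,0,0],"turn":[0,0,0],"grip":64.5},{"xyz":[37,0,0],"turn":[0,0,0],"grip":64.5}]}}

```text
t: 3.02
tool_pos: [0.4767, 0.0892, 0.0985]
orientation: [-0.079, 1.568, 0.076]
force: [-1.0, -7.5, 8.9]
opening: 0.0643
```

```bash
python3 - <<'E'
from h import *
from plant import read_camera
where(); a=read_camera("scene"); b=read_camera("top")
c=np.hstack([cv2.resize(a[150:350,270:450],(400,444),interpolation=cv2.INTER_CUBIC),cv2.resize(b[130:330,215:395],(400,444),interpolation=cv2.INTER_CUBIC)])
cv2.imwrite("pics/s2.png",cv2.convertScaleAbs(c[:,:,::-1],alpha=1.5))
E
```

```text
t 3.025 loader x,y,ztip -140.9 39.9 14.5 F [-1.  -7.5  8.9] open 0.0643200852987184 q6 -1.5880150700188755
[[ 0.002 -0.099  0.995]
 [-0.002  0.995  0.099]
 [-1.    -0.002  0.002]]
```

View pics/s2.png

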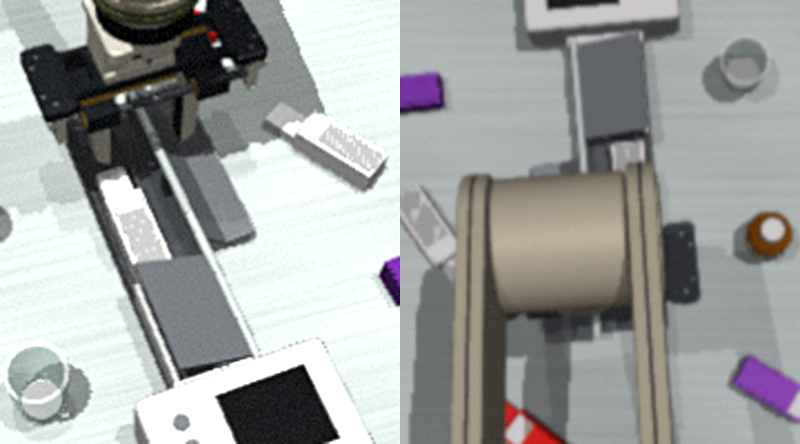

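```bash
python3 - <<'E'
from h import *
from plant import read_camera
for i in range(3): where(); read_camera("top")
for r in (64,68):
  for z0 in (36,42):
    for th in (0,.3,.4,.5,.62):
      v=np.array([-r,z0-36]); y=44+v[0]*np.cos(th)+v[1]*np.sin(th); z=36-v[0]*np.sin(th)+v[1]*np.cos(th)
      p=proj("scene",W(-3,y,z))[0]; print(r,z0,th,((p-[270,150])*2.22).round(0))
E
```

```text
t 3.125 loader x,y,ztip -140.9 40.0 14.7 F [-1.1 -8.4  8.1] open 0.06422167653812284 q6 -1.5879780780516624
[[ 0.002 -0.099  0.995]
 [-0.002  0.995  0.099]
 [-1.    -0.002  0.002]]
t 3.175 loader x,y,ztip -140.9 40.0 14.7 F [-1.5 -7.1  8.7] open 0.06447345523232971 q6 -1.587948072629551
[[ 0.002 -0.099  0.995]
 [-0.002  0.995  0.099]
 [-1.    -0.002  0.002]]
t 3.225 loader x,y,ztip -140.9 40.0 14.7 F [-0.4 -7.6  8.5] open 0.06449553847014713 q6 -1.587987318964096
[[ 0.002 -0.099  0.995]
 [-0.002  0.995  0.099]
 [-1.    -0.002  0.002]]
64 36 0 [134. 281.]
64 36 0.3 [138. 268.]
64 36 0.4 [140. 264.]
64 36 0.5 [144. 259.]
64 36 0.62 [149. 253.]
64 42 0 [134. 277.]
64 42 0.3 [140. 264.]
64 42 0.4 [143. 259.]
64 42 0.5 [147. 255.]
64 42 0.62 [153. 249.]
68 36 0 [130. 282.]
68 36 0.3 [133. 269.]
68 36 0.4 [136. 264.]
68 36 0.5 [140. 259.]
68 36 0.62 [145. 253.]
68 42 0 [130. 279.]
68 42 0.3 [135. 265.]
68 42 0.4 [139. 260.]
68 42 0.5 [143. 255.]
68 42 0.62 [149. 249.]
```

Call:
{"method": "step_arm", "body": {"commands": [{"xyz":[1.5,1,0],"turn":[0,0,0],"grip":64.5},{"xyz":[3,2,0],"turn":[0,0,0],"grip":64.5},{"xyz":[3,2,0],"turn":[0,0,0],"grip":64.5}]}}

```text
t: 3.65
tool_pos: [0.4769, 0.0917, 0.0959]
orientation: [-0.079, 1.567, 0.076]
force: [0.8, -6.5, 8.5]
opening: 0.0644
```

```bash
python3 - <<'E'
from h import *
from plant import read_camera
where(); a=read_camera("scene"); where()
cv2.imwrite("pics/s3.png",cv2.convertScaleAbs(cv2.resize(a[150:300,270:420],(600,600),interpolation=cv2.INTER_CUBIC)[:,:,::-1],alpha=1.5))
E
```

```text
t 3.65 loader x,y,ztip -140.4 42.4 11.9 F [ 0.8 -6.5  8.5] open 0.06441960298789448 q6 -1.5837078871018822
[[ 0.003 -0.099  0.995]
 [-0.001  0.995  0.099]
 [-1.    -0.002  0.003]]
t 3.7 loader x,y,ztip -140.4 42.4 11.9 F [-0.2 -5.7  8. ] open 0.06443030326331071 q6 -1.5837672228056352
[[ 0.003 -0.099  0.995]
 [-0.001  0.995  0.099]
 [-1.    -0.002  0.003]]
```

View pics/s3.png

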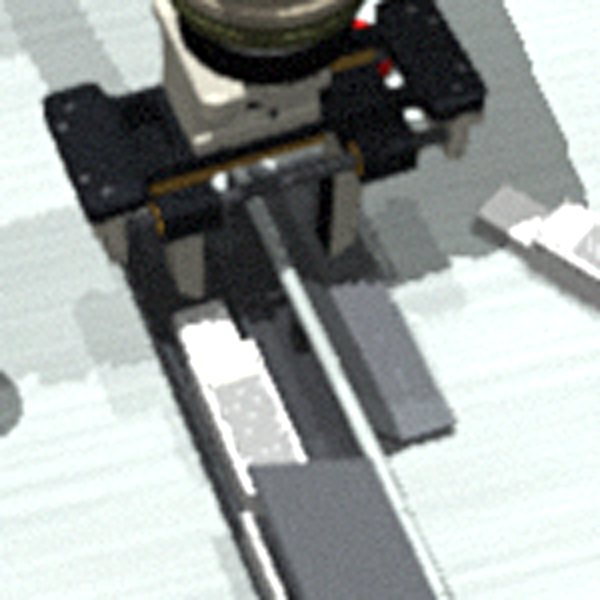

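Call:
{"method": "step_arm", "body": {"commands": [{"xyz":[0,0,5],"turn":[0,0,0],"grip":64.5},{"xyz":[0,0,10],"turn":[0,0,0],"grip":64.5},{"xyz":[0,0,16],"turn":[0,0,0],"grip":64.5},{"xyz":[0,0,22],"turn":[0,0,0],"grip":64.5},{"xyz":[0,0,28],"turn":[0,0,0],"grip":64.5},{"xyz":[0,0,34],"turn":[0,0,0],"grip":64.5},{"xyz":[0,0,40],"turn":[0,0,0],"grip":64.5},{"xyz":[0,0,46],"turn":[0,0,0],"grip":64.5},{"xyz":[0,0,52],"turn":[0,0,0],"grip":64.5},{"xyz":[0,0,58],"turn":[0,0,0],"grip":64.5},{"xyz":[0,0,58],"turn":[0,0,0],"grip":64.5}]}}

```text
t: 5.08
tool_pos: [0.5342, 0.0984, 0.0951]
orientation: [-0.078, 1.568, 0.078]
force: [1.6, -0.3, 3.0]
opening: 0.0643
```

```bash
python3 - <<'E'
from h import *
from plant import read_camera
where(); a=read_camera("scene"); where()
cv2.imwrite("pics/s4.png",cv2.convertScaleAbs(cv2.resize(a[170:320,270:420],(600,600),interpolation=cv2.INTER_CUBIC)[:,:,::-1],alpha=1.5))
E
```

```text
t 5.075 loader x,y,ztip -82.8 43.5 11.1 F [ 1.6 -0.3  3. ] open 0.06432992569578223 q6 -1.5822837562163994
[[ 0.002 -0.099  0.995]
 [ 0.     0.995  0.099]
 [-1.     0.     0.002]]
t 5.125 loader x,y,ztip -82.8 43.6 11.1 F [1.  0.9 1.8] open 0.06488537686422094 q6 -1.5823115959578333
[[ 0.002 -0.099  0.995]
 [ 0.     0.995  0.099]
 [-1.     0.     0.002]]
```

View pics/s4.png

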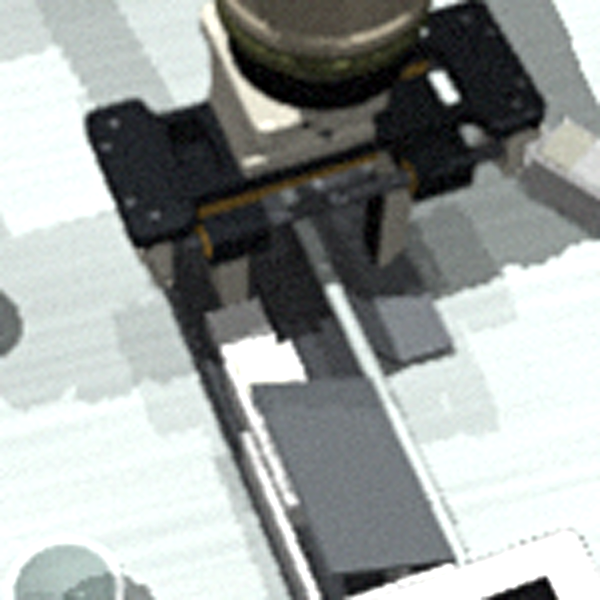

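Call:
{"method": "step_arm", "body": {"commands": [{"xyz":[0,0,6],"turn":[0,0,0],"grip":64.5},{"xyz":[0,-0.5,12],"turn":[0,0,0],"grip":64.5},{"xyz":[0,-1,18],"turn":[0,0,0],"grip":64.5},{"xyz":[0,-1,24],"turn":[0,0,0],"grip":64.5},{"xyz":[0,-1,30],"turn":[0,0,0],"grip":64.5},{"xyz":[0,-1,36],"turn":[0,0,0],"grip":64.5},{"xyz":[0,-1,41],"turn":[0,0,0],"grip":64.5},{"xyz":[0,-1,45],"turn":[0,0,0],"grip":64.5},{"xyz":[0,-1,48],"turn":[0,0,0],"grip":64.5},{"xyz":[0,-1,48],"turn":[0,0,0],"grip":64.5}]}}

```text
t: 6.38
tool_pos: [0.5815, 0.1021, 0.0949]
orientation: [-0.078, 1.569, 0.078]
force: [-1.1, 0.5, 3.5]
opening: 0.0645
```

```bash
python3 - <<'E'
from h import *
where()
E
```

```text
t 6.375 loader x,y,ztip -35.4 42.5 10.9 F [-1.1  0.5  3.5] open 0.06448022102687648 q6 -1.583110378389914
[[ 0.001 -0.099  0.995]
 [ 0.     0.995  0.099]
 [-1.     0.     0.001]]
```

Call:
{"method": "step_arm", "body": {"commands": [{"xyz":[0,0,1.5],"turn":[0,0,0],"grip":64.5},{"xyz":[0,0,3],"turn":[0,0,0],"grip":64.5},{"xyz":[0,0,4],"turn":[0,0,0],"grip":64.5},{"xyz":[0,0,4],"turn":[0,0,0],"grip":64.5}]}}

```text
t: 6.88
tool_pos: [0.5846, 0.1023, 0.0946]
orientation: [-0.078, 1.571, 0.078]
force: [-6.1, -1.2, 6.7]
opening: 0.0645
```

Call:
{"method": "step_arm", "body": {"commands": [{"xyz":[0,0,1],"turn":[0,0,0],"grip":64.5},{"xyz":[0,0,1],"turn":[0,0,0],"grip":64.5}]}}

```text
t: 7.12
tool_pos: [0.5849, 0.1023, 0.0946]
orientation: [-0.078, 1.573, 0.077]
force: [-11.1, -1.1, 9.6]
opening: 0.064
```

Call:
{"method": "step_arm", "body": {"commands": [{"xyz":[0,0,1],"turn":[0,0,0],"grip":64.5},{"xyz":[0,0,1],"turn":[0,0,0],"grip":64.5}]}}

```text
t: 7.38
tool_pos: [0.5851, 0.1023, 0.0944]
orientation: [-0.078, 1.575, 0.077]
force: [-13.8, -2.3, 13.2]
opening: 0.0642
```

```bash
python3 - <<'E'
from h import *
from plant import read_camera
P=camera_params("wrist"); w=read_camera("wrist"); a=read_camera("scene"); where()
A=cv2.resize(a[190:320,290:420],(400,400),interpolation=cv2.INTER_CUBIC)
B=cv2.resize(w[180:440,160:420],(400,400),interpolation=cv2.INTER_CUBIC)
cv2.imwrite("pics/s5.png",cv2.convertScaleAbs(np.hstack([A,B])[:,:,::-1],alpha=1.5))
for p in [(-22,-13,20),(-22,13,20),(12,-16,33),(0,-20,65)]: print(p,((proj("wrist",W(*p),P)-[160,180])*400/260+[400,0]).round(0),((proj("scene",W(*p))-[290,190])*400/130).round(0))
E
```

```text
t 7.475 loader x,y,ztip -32.2 42.3 10.5 F [-15.   -2.5  13.7] open 0.06461174664902793 q6 -1.5825357830836004
[[-0.005 -0.099  0.995]
 [-0.001  0.995  0.099]
 [-1.    -0.    -0.005]]
(-22, -13, 20) [[465. 210.]] [[124. 249.]]
(-22, 13, 20) [[548. 211.]] [[165. 235.]]
(12, -16, 33) [[452. 330.]] [[140. 288.]]
(0, -20, 65) [[390. 373.]] [[127. 246.]]
```

View pics/s5.png

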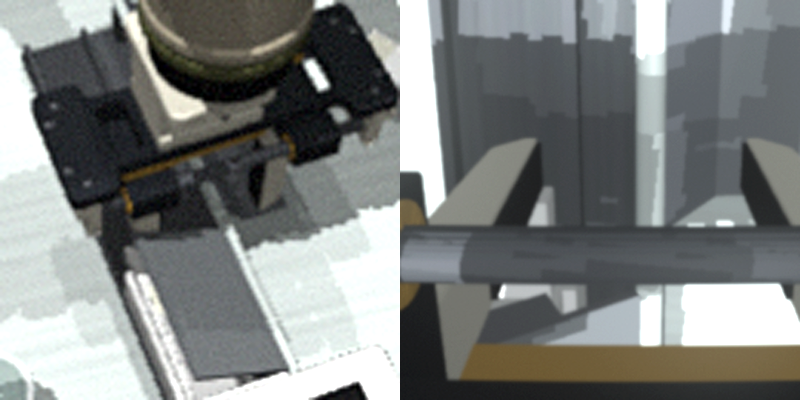

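Call:
{"method": "step_arm", "body": {"commands": [{"xyz":[0,0,1],"turn":[0,0,0],"grip":64.5},{"xyz":[0,0,2],"turn":[0,0,0],"grip":64.5},{"xyz":[0,0,2],"turn":[0,0,0],"grip":64.5}]}}

```text
t: 7.85
tool_pos: [0.5856, 0.1023, 0.0942]
orientation: [-0.078, 1.579, 0.077]
force: [-23.1, -3.0, 21.0]
opening: 0.0643
```

```bash
python3 - <<'E'
from h import *
where()
E
```

```text
t 7.85 loader x,y,ztip -32.1 42.3 10.2 F [-23.1  -3.   21. ] open 0.06431763420180762 q6 -1.5821428178730195
[[-0.009 -0.098  0.995]
 [-0.001  0.995  0.098]
 [-1.    -0.    -0.009]]
```

Call:
{"method": "step_arm", "body": {"commands": [{"xyz":[0,0,-2],"turn":[0,0,0],"grip":64.5},{"xyz":[0,0,-4],"turn":[0,0,0],"grip":64.5},{"xyz":[0,0,-7],"turn":[0,0,0],"grip":64.5},{"xyz":[0,0,-12],"turn":[0,0,0],"grip":64.5},{"xyz":[0,0,-17],"turn":[0,0,0],"grip":64.5},{"xyz":[0,0,-22],"turn":[0,0,0],"grip":64.5},{"xyz":[0,0,-22],"turn":[0,0,0],"grip":64.5}]}}

```text
t: 8.72
tool_pos: [0.5667, 0.1005, 0.0948]
orientation: [-0.078, 1.57, 0.078]
force: [-0.0, -1.7, 4.6]
opening: 0.0642
```

```bash
python3 - <<'E'
from h import *
from plant import read_camera
P=camera_params("wrist"); w=read_camera("wrist"); a=read_camera("scene"); where()
A=cv2.resize(a[190:320,290:420],(400,400),interpolation=cv2.INTER_CUBIC)
B=cv2.resize(w[180:440,160:420],(400,400),interpolation=cv2.INTER_CUBIC)
cv2.imwrite("pics/s6.png",cv2.convertScaleAbs(np.hstack([A,B])[:,:,::-1],alpha=1.5))
for p in [(-22,-13,20),(-22,13,20),(12,-16,33),(0,-20,65)]: print(p,((proj("wrist",W(*p),P)-[160,180])*400/260+[400,0]).round(0),((proj("scene",W(*p))-[290,190])*400/130).round(0))
E
```

```text
t 8.825 loader x,y,ztip -50.4 42.3 10.6 F [ 0.9 -1.4  5.2] open 0.06454061271903488 q6 -1.583524136799957
[[-0.001 -0.099  0.995]
 [-0.     0.995  0.099]
 [-1.    -0.    -0.001]]
(-22, -13, 20) [[470. 261.]] [[124. 249.]]
(-22, 13, 20) [[551. 261.]] [[165. 235.]]
(12, -16, 33) [[459. 376.]] [[140. 288.]]
(0, -20, 65) [[401. 429.]] [[127. 246.]]
```

View pics/s6.png

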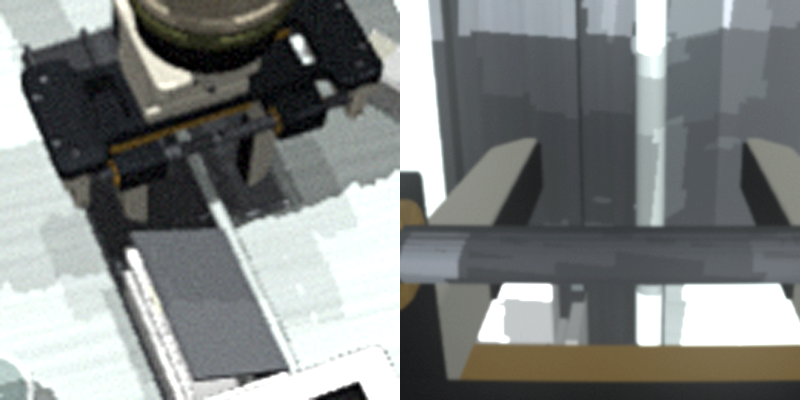

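Call:
{"method": "step_arm", "body": {"commands": [{"xyz":[-5,0,0],"turn":[0,0,0],"grip":64.5},{"xyz":[-10,0,0],"turn":[0,0,0],"grip":64.5},{"xyz":[-15,0,0],"turn":[0,0,0],"grip":64.5},{"xyz":[-20,0,0],"turn":[0,0,0],"grip":64.5},{"xyz":[-25,0,0],"turn":[0,0,0],"grip":64.5},{"xyz":[-32,0,0],"turn":[0,0,0],"grip":64.5},{"xyz":[-50,0,0],"turn":[0,0,0],"grip":64.5},{"xyz":[-80,0,-20],"turn":[0,0,0],"grip":64.5},{"xyz":[-120,0,-60],"turn":[0,0,0],"grip":64.5},{"xyz":[-160,0,-110],"turn":[0,0,0],"grip":64.5},{"xyz":[-200,0,-150],"turn":[0,0,0],"grip":64.5},{"xyz":[-200,0,-150],"turn":[0,0,0],"grip":64.5}]}}

```text
t: 10.32
tool_pos: [0.4179, 0.0858, 0.3007]
orientation: [-0.078, 1.559, 0.078]
force: [0.2, 0.0, -1.2]
opening: 0.0647
```

```bash
python3 - <<'E'
from h import *
from plant import read_camera
where(); a=read_camera("scene"); b=read_camera("top")
A=cv2.resize(a[180:330,290:420],(400,462),interpolation=cv2.INTER_CUBIC)
B=cv2.resize(b[130:280,250:380],(400,462),interpolation=cv2.INTER_CUBIC)
cv2.imwrite("pics/s7.png",cv2.convertScaleAbs(np.hstack([A,B])[:,:,::-1],alpha=1.5))
for p in [(-22,-13,20),(-22,13,20),(-2,-20,40)]: print(p,((proj("top",W(*p))-[250,130])*400/130+[400,0]).round(0),((proj("scene",W(*p))-[290,180])*400/130).round(0))
E
```

```text
t 10.325 loader x,y,ztip -199.0 42.5 216.7 F [ 0.2  0.  -1.2] open 0.06472878802119415 q6 -1.5879246516009369
[[ 0.01  -0.099  0.995]
 [ 0.001  0.995  0.099]
 [-1.    -0.     0.01 ]]
(-22, -13, 20) [[626. 214.]] [[124. 279.]]
(-22, 13, 20) [[589. 218.]] [[165. 266.]]
(-2, -20, 40) [[632. 180.]] [[125. 295.]]
```

View pics/s7.png

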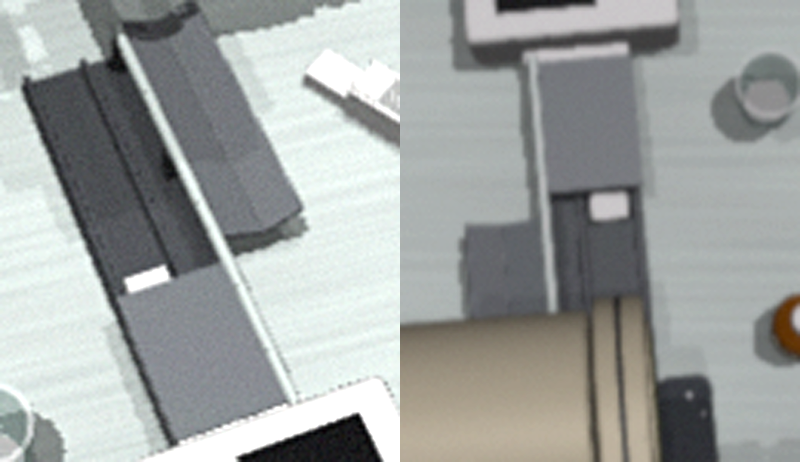

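```bash
python3 -c "
from plant import robot
print(robot.close_job())"
```

```text
the job is handed in; nothing more can be done
None
```

The carrier is home, the flap is shut behind it, and I handed the job in at about 10.4 s.

I held the long paddle down with one fingertip, its tip about 11 mm above the bench. With the other fingertip I pushed the carrier's tab about 100 mm along the lane, until it stopped. I then backed off with the flap still up, let the flap close slowly, and lifted the arm clear.

**Last checks**
- **Home:** pushing at up to 23 N no longer moved the carrier. In the last top view the end of the tab lay about 1 mm from its expected home position at loader x −22 mm.
- **Flap:** the scene and top pictures show the cover down, with only the tab outside the mouth.
- **Robot:** the tips are about 215 mm above the bench and the force reads near zero.
- **Other objects:** the spare carrier and beaker look unmoved. The bottle was only partly in the last crop, and I saw no sign it had moved.

**Readings that disagreed**
- **Tail position:** the fingertip position put the carrier's tail about 2.5 mm short of home, and the close wrist view suggested more. I took this as calibration error, because the stop was rigid and the top view agreed with home.
- **Flap angle:** I only judged it from pictures, at about 0.4 to 0.5 rad while pushing.
- **Paddle force:** it first read about 8 N, not the stated 3 to 5 N, and 7 N sideways. It settled to 2 to 5 N once the fingertip slid along. The 21 N upward while I pressed against the stop was probably friction on the tab.

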